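Nudge a hub bearing into its seat and swing the keeper over it

ROBOT

A 7-joint arm with a two-finger parallel gripper is mounted at the origin on the work surface. World frame = base frame: x ahead of the robot, y to its left, z up, the work surface at z = 0. Lengths are in m, angles in rad, forces in N, time in s.
With the tool pointing down it reaches from about 0.4 to 0.925 m from the base axis. Payload 4.1 kg.
Tool frame: the origin (TCP) lies midway between the tips of the shut fingers; the grasp point (between the pads) lies hold_point_z behind it (hold_point_z is the distance from the TCP to the grasp point, in m); z points along the fingers, y is the line along which they close (so a half turn about z gives the same grasp; the last joint's range is limited). The gripper opens to 85 mm and grips with 20 to 120 N. Pads are 22 mm wide; open, the fingers measure 114 mm over their backs; the gripper's body (76 mm by 85 mm) begins 54 mm behind the grasp point. The pads swing forward as they close: fully open they stand 13 mm farther back than shut.
Start: joints at [-1.215, 0.398, 0.045, 1.537, -0.019, 1.207, -0.051], TCP at [0.286, 0.584, 0.231] pointing down, gripper open.
Joint ranges: [-2.82, 2.82], [-0.49, 2.23], [-1.37, 1.46], [0, 2.46], [-1.36, 4.5], [0.23, 2], [-2.94, 2.94]. Speed limits (rad/s): [2.57, 2.57, 3.14, 3.14, 3.14, 3.14, 3.14].

INTERFACE

Orientations are given as a rotation vector (axis times angle).
In Python, from rig import * gives the robot as it stands. The module is installed in compiled form; this text tells all that it offers.
- The arm moves only by the shell command python3 -m handwheel 'ROWS' [FORCE]. ROWS is JSON, a list of rows, each an object of numbers: "claw": the closure, from -1 (fully open) to 1 (shut); "tx", "ty", "tz": the shift along the tool's x, y, z in m; "turn": the turn about the tool's z in degrees. A call has 1 to 12 rows; each row is the pose to reach, as a shift and turn from the pose commanded when the call began, along the tool's axes at that moment; what a row does not reach only later rows make up. A row lasts 1/8 s, in which the tool goes at most 62.5 mm and 10.7 degrees, less where a joint would pass 70% of its speed; a pose out of reach is approached as far as the arm can. A call with a gripper value outside its range is refused whole. The fingers move at their own pace and stop on an object; FORCE is the grip in N (left out, the last holds). Time passes only in rows, so rows that repeat a pose let the fingers close. It gives the time, the measured TCP pose, the force, the opening and the grip force at its end, in the units of the state.
- get_state(): the state, without advancing time (a new reading comes with each control period).
- read_camera(name): name is "side" or "top"; returns the picture (400x640x3 uint8, red, green, blue); there is no depth.
- camera_model(name): a dict with "camera_matrix" (3x3 intrinsics, pixels), "pose" (4x4, takes a point from camera to world coordinates). Camera axes: x right, y down, z forward; pixel columns grow to the right and rows downward; lengths in m; the calibration is good to about 2 mm. A picture is of the moment at which its call begins. camera_model takes no time and is no camera call.
- sign_off(): hands the job in; it is judged then, once.
The state is a dict: "time_s": time; "joint_pos": joint angles; "qd": joint speeds; "joint_torque": joint torques, N m; "eef_pos": TCP position; "orientation": TCP orientation; "contact_force": force on the tool from outside, world axes, zero at the start; "moment": the same for the moment, N m; "opening": finger opening in m; "grasp_force": force on a finger pad.
Only numpy, scipy, OpenCV 4.12 (cv2) and the standard library are available. Lean on these libraries where they do the work, as an engineer would, in place of code of your own. Each camera call takes 0.05 s, during which the arm holds its last target. There are 200 camera calls.

TASK

With the fingertips, push the loose bearing across the top of the blue block until it drops into the round seat and lies flat and fully home; do not pick it up. Then push the yellow knob to swing the keeper arm over the bearing, all the way to its stop. Leave everything else on the bench where it is.

Things in the scene. Friction and masses are not known exactly. Their poses are not given: they have to be found in the camera images.
- block: Blue block fixed to the bench, 150 mm (its x) by 220 mm (its y), 30 mm high, flat top; turned only about the vertical. Origin: centre of its underside. In its top is one round blind seat, 45 mm across, 12 mm deep, bright floor, 2 mm chamfer, centred at y +35 mm. The bearing starts on the -y side. Keeper's pivot at x 0, y +80 mm; steel stop pin, 8 mm thick, 9 mm high, at x -13, y +67 mm.
- seat (a point): Centre of the mouth of the round seat, level with the block's top, 30 mm above the bench.
- bearing: Loose sealed bearing: solid steel disc 42 mm across, 12 mm thick, about 70 g, black seal ring, red plug in its bore, flat on the block's top 70 to 115 mm from the seat's centre. Origin: centre of its underside; z its axis. Home, its top is flush with the block's top (origin 18 mm above the bench), 1.5 mm play all round. Pushed over the rim it tips in and drops once nearly centred.
- keeper (a joint): Angle of the keeper, a flat dark steel arm (70 x 16 x 5 mm, 3 to 8 mm above the block's top) on an upright pivot at block x 0, y +80 mm. 0: points along the block's +x, clear of the seat; turns clockwise seen from above; 1.571: at its stop, along the block's -y, over the seat. Starts at 0 to 0.4 rad. Stays where it is left; needs about 1 N at the knob.
- keeper_knob (a point): Centre of the top of the yellow upright knob on the keeper, a pin 12 mm in diameter, 60 mm from the pivot; it stands from 8 mm to 30 mm above the block's top and this point is 60 mm above the bench.
- end_cap: Bystander: loose black axle end cap, 24 mm wide and 24 mm high, standing on the block in the corner at -x, +y. Origin under its centre.
- grease_jar: Bystander: loose jar with green lid, 60 mm wide and 55 mm high, on the bench beyond the block's +x side. Origin under its centre.
- screwdriver: Bystander: loose screwdriver lying on the bench off the block's -y side, about along the block's x.
- wrench: Bystander: loose wrench lying on the bench off the block's +y side, about along the block's x.
- lockring: Bystander: loose aluminium ring, 48 mm wide and 8 mm high, lying on the bench on the block's -x side. Origin under its centre.
- mug: Bystander: white mug, 80 mm wide and 95 mm high, on the bench far to the left. Origin under its centre.
- lube: Bystander: yellow bottle, 48 mm wide and 150 mm high, on the bench far to the right. Origin under its centre.

How it is judged:
By the outcome, as a careful person would: the job done as asked, in the order asked, and still so for the second after the job is handed in, with the robot touching nothing.
It also fails if it takes over 48 s, if anything falls off the work surface, if the arm or the gripper's body presses on something with over 40 N, if the wrist force passes 120 N, or if a joint passes its speed limit or range.

## Working session

There is one attempt and no reset: what is moved stays moved. The work goes in short steps, Python scripts to look and compute and a shell command to move; the robot and the scene stay as the last step left them, time stands still between calls to the robot, and variables do not carry over. Pictures are saved under pics/ and viewed, at most 13 in all, crops included, and the job is handed in when it is done.

```bash
mkdir -p pics; cat > h.py <<'E'
from rig import *
import numpy as np, cv2
def snap(n,f,crop=None,s=1):
    im=read_camera(n)[:,:,::-1]
    if crop: im=im[crop[1]:crop[3],crop[0]:crop[2]]
    cv2.imwrite('pics/'+f,cv2.resize(im,None,fx=s,fy=s,interpolation=cv2.INTER_CUBIC)); return im
def w(n,u,v,z):
    m=camera_model(n);K=np.array(m['camera_matrix']);T=np.array(m['pose'])
    d=T[:3,:3]@np.linalg.solve(K,[u,v,1.]);o=T[:3,3];return o+d*(z-o[2])/d[2]
def px(n,p):
    m=camera_model(n);K=np.array(m['camera_matrix']);T=np.array(m['pose'])
    c=K@(T[:3,:3].T@(np.array(p)-T[:3,3]));return c[:2]/c[2]
E
python3 - <<'E'
from h import *
snap('top','t1.png');snap('side','s1.png')
for n in('top','side'):print(np.round(np.array(camera_model(n)['pose']),3))
s=get_state();print(s)
E
```

```text
[[ 0.027 -0.98   0.197  0.36 ]
 [-1.    -0.027  0.003 -0.018]
 [ 0.002 -0.197 -0.98   1.048]
 [ 0.     0.     0.     1.   ]]
[[-0.988 -0.094  0.123  0.464]
 [-0.154  0.658 -0.737  0.696]
 [-0.011 -0.747 -0.665  0.713]
 [ 0.     0.     0.     1.   ]]
{'time_s': 0.1, 'joint_pos': array([-1.21496952,  0.39910852,  0.04502497,  1.53773307, -0.01869204,
        1.20689374, -0.05071343]), 'qd': array([-0.00025174, -0.00152532, -0.0005939 , -0.00437471,  0.00034024,
        0.00010159, -0.00071016]), 'joint_torque': array([ 3.71966336e-03, -4.76264226e+01,  1.37026135e+00, -2.54947919e+01,
        1.21201499e-02,  5.02273761e-03, -1.10048572e-05]), 'eef_pos': array([0.28527788, 0.58343251, 0.23038258]), 'orientation': array([-7.08065648e-01, -3.06048322e+00,  2.67100955e-03]), 'contact_force': array([ 0.36158281, -0.02656609,  0.89257544]), 'moment': array([ 0.02054174, -0.00386206, -0.01409572]), 'grasp_force': 0.0, 'opening': 0.08548240755079237}
```

View pics/t1.png

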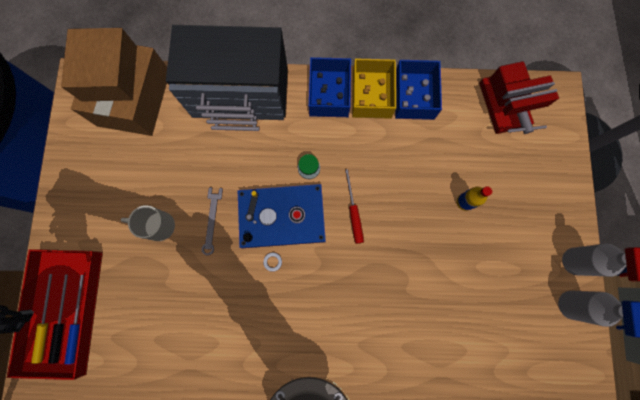

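View pics/s1.png

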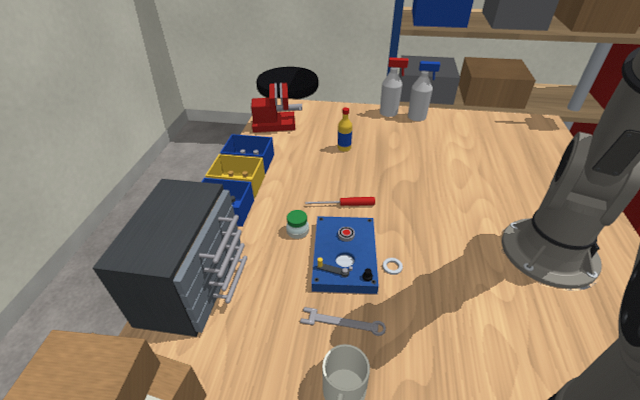

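Top: block at cols 237–325, rows 183–247, with the seat at (268,216), bearing at (297,214), knob at (254,194) and end cap at (248,238). The side view agrees. Next I'll measure these more finely.

```bash
python3 - <<'E'
from h import *
im=snap('top','t2.png',(225,140,375,260),5)
full=read_camera('top')[:,:,::-1]
sd=snap('side','s2.png',(280,185,420,305),5); fs=read_camera('side')[:,:,::-1]
def meas(n,f,roi):
    h=cv2.cvtColor(f,cv2.COLOR_BGR2HSV);x0,y0,x1,y1=roi
    R={}
    def cen(name,mask,z):
        m=np.zeros(f.shape[:2],np.uint8);m[y0:y1,x0:x1]=mask[y0:y1,x0:x1]*255
        k,l,st,c=cv2.connectedComponentsWithStats(m);
        if k<2: return print(n,name,'none')
        i=1+np.argmax(st[1:,4]);print(n,name,st[i,4],c[i].round(1),w(n,*c[i],z).round(4));return l==i
    H,S,V=h[...,0],h[...,1],h[...,2]
    m=cen('block',(H>100)&(H<125)&(S>120)&(V>60),.03)
    if m is not None:
        c,_=cv2.findContours(m.astype(np.uint8),0,2);hull=cv2.convexHull(c[0]);
        P=np.array([w(n,*p[0],.03)[:2] for p in hull]).astype(np.float32);r=cv2.minAreaRect(P*1000);print(' rect mm',r)
    cen('plug',((H<8)|(H>172))&(S>120)&(V>80),.042)
    cen('knob',(H>18)&(H<32)&(S>150)&(V>100),.055)
    cen('seat',(S<60)&(V>150),.018)
meas('top',full,(230,175,335,255))
meas('side',fs,(305,205,382,300))
E
```

```text
top block 3997 [282.5 216. ] [0.5027 0.0812 0.03  ]
 rect mm ((504.2960205078125, 86.36388397216797), (148.66860961914062, 216.2091827392578), 5.816569805145264)
top plug 49 [296.4 214.3] [0.5061 0.0447 0.042 ]
top knob 18 [253.5 193.2] [0.5554 0.1552 0.055 ]
top seat 169 [267.6 216. ] [0.5032 0.1212 0.018 ]
side block 3743 [344.9 255.1] [0.5023 0.1114 0.03  ]
 rect mm ((504.70806884765625, 97.4664077758789), (147.5404052734375, 238.08084106445312), 5.8707275390625)
side plug 31 [346. 232.] [0.5069 0.046  0.042 ]
side knob 35 [319.5 261.9] [0.556  0.1612 0.055 ]
side seat 161 [344.3 261.1] [0.5025 0.12   0.018 ]
```

View pics/t2.png

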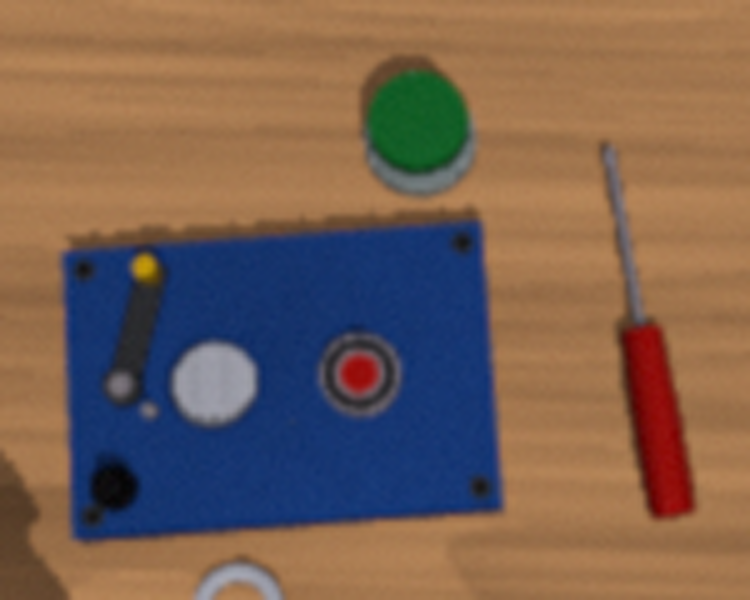

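View pics/s2.png

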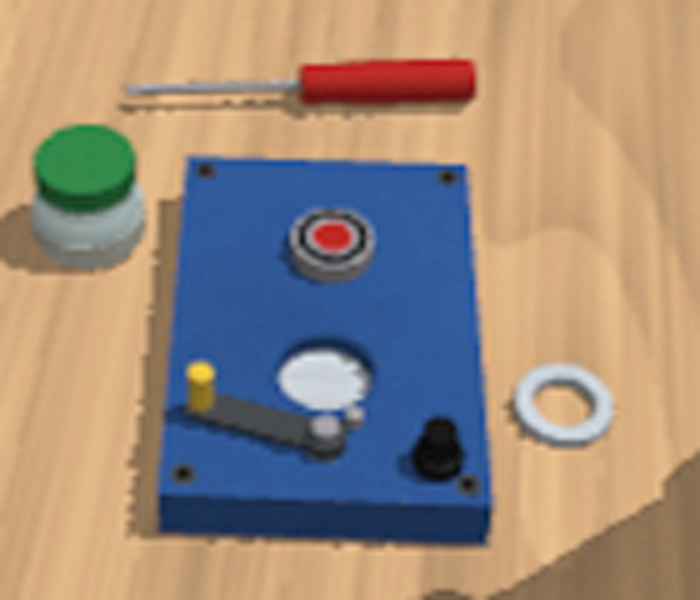

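The crops confirm the layout. Block yaw is about 5.8°, the seat is at about (0.502, 0.121) and the bearing at about (0.5065, 0.0455), 76 mm away. The knob at (0.555, 0.156) lies 60 mm from the pivot, so the keeper is at about 0.27 rad. I'll move behind the bearing with the tool's x axis along the push direction.

```bash
python3 -m handwheel '[{"claw":0.5,"tx":-0.038,"ty":-0.035,"tz":0,"turn":6},{"claw":0.5,"tx":-0.076,"ty":-0.07,"tz":0,"turn":12},{"claw":0.5,"tx":-0.115,"ty":-0.107,"tz":0,"turn":20},{"claw":0.5,"tx":-0.155,"ty":-0.144,"tz":0,"turn":28},{"claw":0.5,"tx":-0.195,"ty":-0.181,"tz":0,"turn":36},{"claw":0.5,"tx":-0.235,"ty":-0.218,"tz":0,"turn":44},{"claw":0.5,"tx":-0.275,"ty":-0.255,"tz":0,"turn":52},{"claw":0.5,"tx":-0.315,"ty":-0.293,"tz":0,"turn":60},{"claw":0.5,"tx":-0.36,"ty":-0.335,"tz":0,"turn":60},{"claw":0.5,"tx":-0.41,"ty":-0.382,"tz":0,"turn":60},{"claw":0.5,"tx":-0.457,"ty":-0.425,"tz":0,"turn":60},{"claw":0.5,"tx":-0.457,"ty":-0.425,"tz":0,"turn":60}]' 30
cat >> h.py <<'E'
from scipy.spatial.transform import Rotation as Ro
def go(p):
    s=get_state();R=Ro.from_rotvec(s['orientation']).as_matrix()
    print('pos',s['eef_pos'].round(4),'head x',np.degrees(np.arctan2(R[1,0],R[0,0])).round(2),'open',round(s['opening'],4),'F',s['contact_force'].round(1),'txyz',(R.T@(np.array(p)-s['eef_pos'])).round(4),'t',round(s['time_s'],2))
E
python3 -c "
from h import *
go([.5092,.0003,.034])"
```

```text
time_s: 1.8
eef_pos: [0.5102, -0.0042, 0.2318]
orientation: [2.152, 2.285, -0.001]
contact_force: [-0.4, 0.3, -0.2]
opening: 0.0217
grasp_force: 0.0
pos [ 0.5102 -0.0042  0.2318] head x 93.42 open 0.0217 F [-0.4  0.3 -0.2] txyz [ 0.005  -0.001   0.1978] t 1.8
```

```bash
python3 -m handwheel '[{"claw":0.5,"tx":0,"ty":-0.001,"tz":0.05,"turn":0},{"claw":0.5,"tx":0,"ty":-0.001,"tz":0.1,"turn":0},{"claw":0.5,"tx":0,"ty":-0.001,"tz":0.14,"turn":0},{"claw":0.5,"tx":0,"ty":-0.001,"tz":0.17,"turn":0},{"claw":0.5,"tx":0,"ty":-0.001,"tz":0.185,"turn":0},{"claw":0.5,"tx":0,"ty":-0.001,"tz":0.195,"turn":0},{"claw":0.5,"tx":0,"ty":-0.001,"tz":0.195,"turn":0}]'
python3 - <<'E'
from h import *
go([.5065-.0,.0453,.034])
snap('side','s3.png',(280,165,440,285),5)
E
```

```text
time_s: 2.68
eef_pos: [0.5086, 0.0016, 0.0364]
orientation: [-2.143, -2.297, -0.001]
contact_force: [0.1, 0.2, -0.3]
opening: 0.0216
grasp_force: 0.0
pos [0.5086 0.0016 0.0364] head x 93.96 open 0.0216 F [ 0.1  0.2 -0.3] txyz [0.0437 0.0009 0.0024] t 2.67
```

View pics/s3.png

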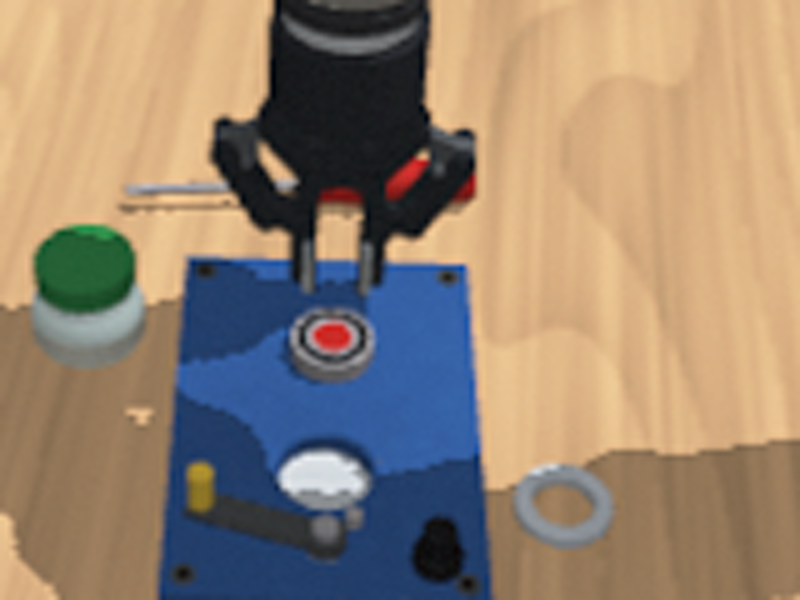

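The fingers straddle the line just behind the bearing: bearing at crop (332,338), seat at (325,475). Now I'll push gently most of the way.

```bash
python3 -m handwheel '[{"claw":0.5,"tx":0.005,"ty":0,"tz":0.002,"turn":0},{"claw":0.5,"tx":0.01,"ty":0,"tz":0.002,"turn":0},{"claw":0.5,"tx":0.015,"ty":0,"tz":0.002,"turn":0},{"claw":0.5,"tx":0.02,"ty":0,"tz":0.002,"turn":0},{"claw":0.5,"tx":0.025,"ty":0,"tz":0.002,"turn":0},{"claw":0.5,"tx":0.03,"ty":0,"tz":0.002,"turn":0},{"claw":0.5,"tx":0.036,"ty":0,"tz":0.002,"turn":0},{"claw":0.5,"tx":0.042,"ty":0,"tz":0.002,"turn":0},{"claw":0.5,"tx":0.048,"ty":0,"tz":0.002,"turn":0},{"claw":0.5,"tx":0.054,"ty":0,"tz":0.002,"turn":0},{"claw":0.5,"tx":0.058,"ty":0,"tz":0.002,"turn":0},{"claw":0.5,"tx":0.058,"ty":0,"tz":0.002,"turn":0}]'
python3 - <<'E'
from h import *
go([.502,.0916,.034])
snap('side','s4.png',(290,205,400,295),6)
for n in('side','top'):
    f=read_camera(n)[:,:,::-1];h=cv2.cvtColor(f,cv2.COLOR_BGR2HSV);H,S,V=h[...,0],h[...,1],h[...,2]
    m=(((H<8)|(H>172))&(S>120)&(V>60)).astype(np.uint8)
    k,l,st,c=cv2.connectedComponentsWithStats(m)
    for i in range(1,k):
        p=w(n,*c[i],.042)
        if .44<p[0]<.56 and .04<p[1]<.15 and st[i,4]>8: print(n,st[i,4],p.round(4))
E
```

```text
time_s: 4.22
eef_pos: [0.5043, 0.0598, 0.0343]
orientation: [-2.143, -2.297, -0.0]
contact_force: [0.1, 0.1, -0.2]
opening: 0.0217
grasp_force: 0.0
pos [0.5043 0.0598 0.0343] head x 93.99 open 0.0217 F [ 0.1  0.1 -0.2] txyz [ 0.0319 -0.0001  0.0003] t 4.22
side 35 [0.5031 0.0888 0.042 ]
```

View pics/s4.png

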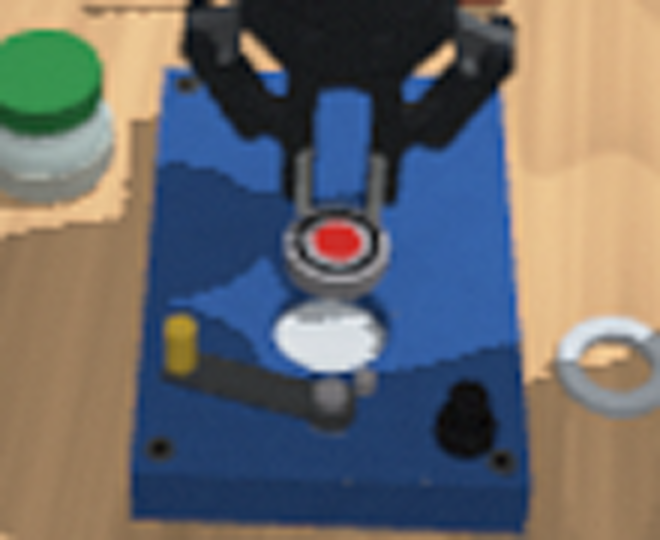

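The bearing (crop 337,240) is tracking centrally toward the seat (330,337). I'll push the last 32 mm slowly.

```bash
python3 -m handwheel '[{"claw":0.5,"tx":0.005,"ty":0,"tz":0,"turn":0},{"claw":0.5,"tx":0.01,"ty":0,"tz":0,"turn":0},{"claw":0.5,"tx":0.014,"ty":0,"tz":0,"turn":0},{"claw":0.5,"tx":0.018,"ty":0,"tz":0,"turn":0},{"claw":0.5,"tx":0.021,"ty":0,"tz":0,"turn":0},{"claw":0.5,"tx":0.024,"ty":0,"tz":0,"turn":0},{"claw":0.5,"tx":0.026,"ty":0,"tz":0,"turn":0},{"claw":0.5,"tx":0.028,"ty":0,"tz":0,"turn":0},{"claw":0.5,"tx":0.030,"ty":0,"tz":0,"turn":0},{"claw":0.5,"tx":0.031,"ty":0,"tz":0,"turn":0},{"claw":0.5,"tx":0.032,"ty":0,"tz":0,"turn":0},{"claw":0.5,"tx":0.032,"ty":0,"tz":0,"turn":0}]'
python3 - <<'E'
from h import *
go([.502,.0916,.034])
snap('side','s5.png',(290,205,400,295),6)
E
```

```text
time_s: 5.88
eef_pos: [0.5022, 0.0913, 0.0343]
orientation: [-2.144, -2.297, -0.0]
contact_force: [-0.9, -0.3, 0.6]
opening: 0.0213
grasp_force: 0.0
pos [0.5022 0.0913 0.0343] head x 93.95 open 0.0213 F [-0.9 -0.3  0.6] txyz [ 0.0004 -0.0002  0.0003] t 5.88
```

View pics/s5.png

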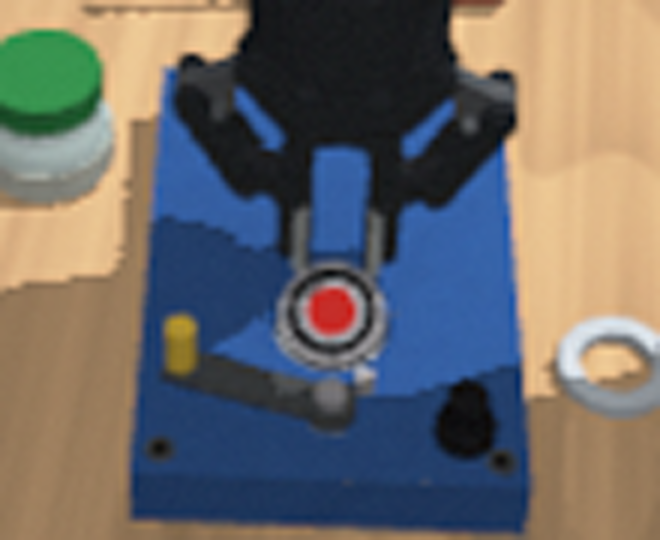

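The bearing (332,312) has tipped into the seat, with its trailing edge still against the fingers. I'll nudge it a few mm further.

```bash
python3 -m handwheel '[{"claw":0.5,"tx":0.001,"ty":0,"tz":0,"turn":0},{"claw":0.5,"tx":0.002,"ty":0,"tz":0,"turn":0},{"claw":0.5,"tx":0.003,"ty":0,"tz":0,"turn":0},{"claw":0.5,"tx":0.004,"ty":0,"tz":0,"turn":0},{"claw":0.5,"tx":0.004,"ty":0,"tz":0,"turn":0}]'
python3 - <<'E'
from h import *
go([.502,.0916,.034])
snap('side','s6.png',(290,205,400,295),6)
E
```

```text
time_s: 6.55
eef_pos: [0.5019, 0.0953, 0.0343]
orientation: [-2.143, -2.297, -0.0]
contact_force: [0.2, -0.0, 0.4]
opening: 0.0212
grasp_force: 0.0
pos [0.5019 0.0953 0.0343] head x 93.96 open 0.0212 F [ 0.2 -0.   0.4] txyz [-0.0037 -0.0002  0.0003] t 6.55
```

View pics/s6.png

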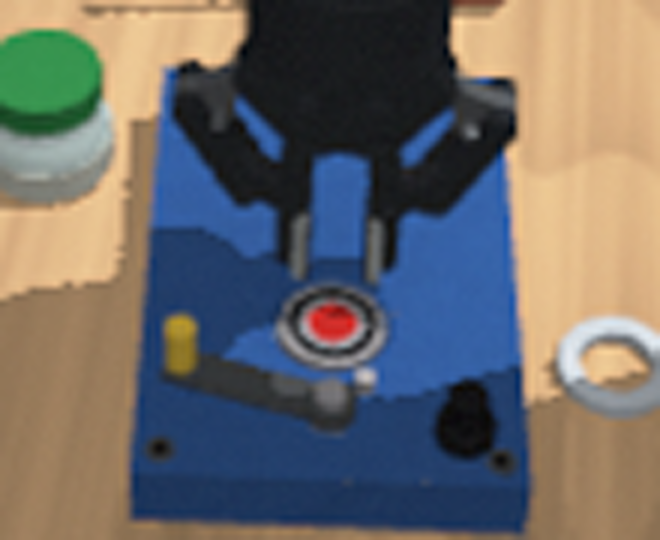

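The bearing now lies flat and flush in the seat (332,323). Next is the knob: I'll plan an arc about the pivot, pushing with the shut fingertips.

```bash
cat >> h.py <<'E'
yw=np.radians(5.8);P=np.array([.497,.1653])
def pose(th,gap):  # knob angle th, pusher centre gap behind knob; returns xy, heading of tool x (deg)
    f=yw-th;K=P+.06*np.array([np.cos(f),np.sin(f)]);return K+gap*np.array([-np.sin(f),np.cos(f)]),np.degrees(f)+90
def rows(L,z,h0=None):
    s=get_state();R=Ro.from_rotvec(s['orientation']).as_matrix();h=np.degrees(np.arctan2(R[1,0],R[0,0]))
    for th,g in L:
        p,hd=pose(th,g);d=R.T@(np.r_[p,z]-s['eef_pos']);print(th,g,'world',p.round(4),'d',d.round(4),'turn',round(h-hd,1))
E
python3 - <<'E'
from h import *
print('seat px->',w('side',345.3,258.8,.03).round(4),'j',get_state()['joint_pos'].round(2))
rows([(.27,.025)],.046)
E
```

```text
seat px-> [0.5003 0.1227 0.03  ] j [-0.66  0.44  0.47  2.06 -0.31  0.71  0.08]
0.27 0.025 world [0.5603 0.1799] d [ 0.0804  0.0641 -0.0117] turn 13.6
```

```bash
python3 -m handwheel '[{"claw":0.5,"tx":-0.004,"ty":0,"tz":-0.03,"turn":0},{"claw":0.5,"tx":-0.004,"ty":0,"tz":-0.07,"turn":0},{"claw":1,"tx":0.02,"ty":0.02,"tz":-0.075,"turn":7},{"claw":1,"tx":0.055,"ty":0.045,"tz":-0.075,"turn":14},{"claw":1,"tx":0.081,"ty":0.064,"tz":-0.075,"turn":14},{"claw":1,"tx":0.081,"ty":0.064,"tz":-0.075,"turn":14},{"claw":1,"tx":0.081,"ty":0.064,"tz":-0.05,"turn":14},{"claw":1,"tx":0.081,"ty":0.064,"tz":-0.028,"turn":14},{"claw":1,"tx":0.081,"ty":0.064,"tz":-0.012,"turn":14},{"claw":1,"tx":0.081,"ty":0.064,"tz":-0.012,"turn":14}]' 30
python3 - <<'E'
from h import *
snap('side','s7.png',(290,205,400,295),6)
go([.5603,.1799,.046])
rows([(.27,.017),(.4,.017),(.5,.017),(.6,.017),(.7,.017),(.8,.017),(.9,.017),(1.,.017),(1.1,.017),(1.2,.017)],.046)
E
```

```text
time_s: 7.85
eef_pos: [0.5591, 0.1794, 0.0452]
orientation: [-2.408, -2.017, 0.004]
contact_force: [0.3, 0.1, 0.2]
opening: -0.0004
grasp_force: 0.0
pos [0.56   0.1798 0.0462] head x 79.91 open 0.0002 F [ 1.  -0.3  0.1] txyz [0.0002 0.0003 0.0002] t 7.9
0.27 0.017 world [0.559 0.172] d [-0.0078  0.0004  0.0002] turn -0.4
0.4 0.017 world [0.5593 0.1639] d [-0.0158  0.0021  0.0002] turn 7.0
0.5 0.017 world [0.5589 0.1577] d [-0.022   0.0028  0.0002] turn 12.8
0.6 0.017 world [0.5578 0.1515] d [-0.0282  0.0028  0.0002] turn 18.5
0.7 0.017 world [0.5561 0.1455] d [-0.0344  0.0022  0.0002] turn 24.2
0.8 0.017 world [0.5539 0.1397] d [-0.0405  0.001   0.0002] turn 29.9
0.9 0.017 world [0.551  0.1342] d [-0.0465 -0.0009  0.0002] turn 35.7
1.0 0.017 world [0.5477 0.1289] d [-0.0522 -0.0033  0.0002] turn 41.4
1.1 0.017 world [0.5438 0.1241] d [-0.0577 -0.0062  0.0002] turn 47.1
1.2 0.017 world [0.5394 0.1196] d [-0.0629 -0.0097  0.0002] turn 52.9
```

View pics/s7.png

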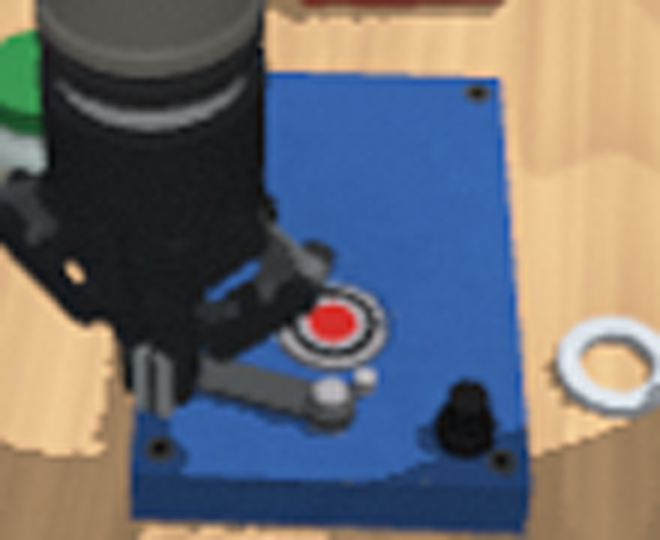

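The fingertips (155,380) stand behind the knob, and the bearing (332,322) is still home. Now I'll push the first part of the arc.

```bash
python3 -m handwheel '[{"claw":1,"tx":-0.008,"ty":0,"tz":0,"turn":0},{"claw":1,"tx":-0.016,"ty":0.002,"tz":0,"turn":7},{"claw":1,"tx":-0.022,"ty":0.003,"tz":0,"turn":13},{"claw":1,"tx":-0.028,"ty":0.003,"tz":0,"turn":18.5},{"claw":1,"tx":-0.034,"ty":0.002,"tz":0,"turn":24},{"claw":1,"tx":-0.0405,"ty":0.001,"tz":0,"turn":30},{"claw":1,"tx":-0.0465,"ty":-0.001,"tz":0,"turn":35.5},{"claw":1,"tx":-0.052,"ty":-0.003,"tz":0,"turn":41.5},{"claw":1,"tx":-0.0575,"ty":-0.006,"tz":0,"turn":47},{"claw":1,"tx":-0.063,"ty":-0.0095,"tz":0,"turn":53},{"claw":1,"tx":-0.063,"ty":-0.0095,"tz":0,"turn":53}]'
python3 - <<'E'
from h import *
snap('side','s8.png',(290,205,400,295),6)
go([.5394,.1196,.046])
rows([(1.3,.017),(1.4,.017),(1.5,.017),(1.54,.017),(1.571,.017),(1.6,.017),(1.64,.017)],.046)
print(get_state()['joint_pos'].round(2))
E
```

```text
time_s: 9.28
eef_pos: [0.5401, 0.1194, 0.0471]
orientation: [-3.055, -0.732, -0.002]
contact_force: [0.2, -0.1, -0.9]
opening: -0.0002
grasp_force: 0.0
pos [0.5402 0.1197 0.047 ] head x 27.02 open -0.0001 F [-0.5  0.   0.5] txyz [-0.0008 -0.0003  0.001 ] t 9.32
1.3 0.017 world [0.5346 0.1156] d [-0.0069  0.0011  0.001 ] turn 5.7
1.4 0.017 world [0.5295 0.1121] d [-0.013   0.0019  0.001 ] turn 11.4
1.5 0.017 world [0.524  0.1091] d [-0.0193  0.0021  0.001 ] turn 17.2
1.54 0.017 world [0.5218 0.1081] d [-0.0218  0.002   0.001 ] turn 19.5
1.571 0.017 world [0.52   0.1073] d [-0.0237  0.0018  0.001 ] turn 21.2
1.6 0.017 world [0.5183 0.1067] d [-0.0255  0.0016  0.001 ] turn 22.9
1.64 0.017 world [0.5159 0.1059] d [-0.028   0.0013  0.001 ] turn 25.2
[-0.87  0.57  0.75  1.96 -0.52  0.82 -0.93]
```

View pics/s8.png

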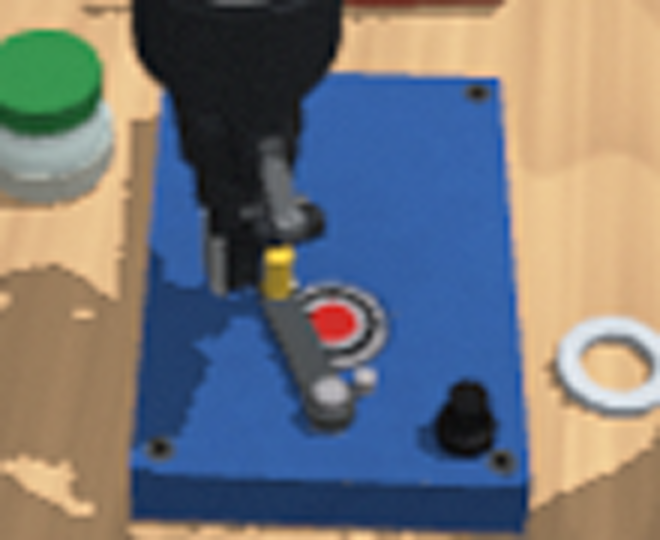

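The keeper follows: the knob is at (278,270) and the arm has started over the bearing. I'll continue to the stop and watch the force.

```bash
python3 -m handwheel '[{"claw":1,"tx":-0.007,"ty":0.001,"tz":0.001,"turn":6},{"claw":1,"tx":-0.013,"ty":0.002,"tz":0.001,"turn":11.5},{"claw":1,"tx":-0.017,"ty":0.002,"tz":0.001,"turn":15},{"claw":1,"tx":-0.02,"ty":0.002,"tz":0.001,"turn":18},{"claw":1,"tx":-0.022,"ty":0.002,"tz":0.001,"turn":20},{"claw":1,"tx":-0.023,"ty":0.002,"tz":0.001,"turn":21},{"claw":1,"tx":-0.023,"ty":0.002,"tz":0.001,"turn":21}]'
python3 -m handwheel '[{"claw":1,"tx":-0.001,"ty":0,"tz":0,"turn":0},{"claw":1,"tx":-0.001,"ty":0,"tz":0,"turn":0}]'
python3 -m handwheel '[{"claw":1,"tx":-0.001,"ty":0,"tz":0,"turn":0},{"claw":1,"tx":-0.001,"ty":0,"tz":0,"turn":0}]'
```

```text
time_s: 10.2
eef_pos: [0.5204, 0.1078, 0.0454]
orientation: [-3.137, -0.164, -0.001]
contact_force: [0.9, -0.7, 0.7]
opening: 0.0002
grasp_force: 0.3
time_s: 10.45
eef_pos: [0.5197, 0.1077, 0.0454]
orientation: [3.137, 0.163, 0.002]
contact_force: [1.7, -0.3, -0.6]
opening: -0.0002
grasp_force: 0.8
time_s: 10.7
eef_pos: [0.5195, 0.1077, 0.0456]
orientation: [3.137, 0.163, 0.004]
contact_force: [4.9, 0.1, -2.8]
opening: 0.0001
grasp_force: 2.4
```

```bash
python3 -m handwheel '[{"claw":1,"tx":-0.001,"ty":0,"tz":0,"turn":0},{"claw":1,"tx":-0.0015,"ty":0,"tz":0,"turn":0},{"claw":1,"tx":-0.0015,"ty":0,"tz":0,"turn":0}]'
python3 -m handwheel '[{"claw":1,"tx":0.015,"ty":0,"tz":0,"turn":0},{"claw":1,"tx":0.03,"ty":0,"tz":0,"turn":0},{"claw":1,"tx":0.03,"ty":0,"tz":-0.05,"turn":0},{"claw":1,"tx":0.03,"ty":0,"tz":-0.11,"turn":0},{"claw":1,"tx":0.03,"ty":-0.05,"tz":-0.14,"turn":0},{"claw":1,"tx":0.03,"ty":-0.10,"tz":-0.14,"turn":0},{"claw":1,"tx":0.03,"ty":-0.15,"tz":-0.14,"turn":0},{"claw":1,"tx":0.03,"ty":-0.15,"tz":-0.14,"turn":0}]'
python3 - <<'E'
from h import *
snap('side','s9.png',(280,185,420,305),5)
E
```

```text
time_s: 11.08
eef_pos: [0.5194, 0.1077, 0.0458]
orientation: [3.137, 0.163, 0.009]
contact_force: [7.9, -0.2, -4.2]
opening: 0.0001
grasp_force: 3.9
time_s: 12.08
eef_pos: [0.5296, 0.2658, 0.1844]
orientation: [-3.136, -0.177, 0.004]
contact_force: [0.6, -0.1, -0.7]
opening: -0.0003
grasp_force: 0.0
```

View pics/s9.png

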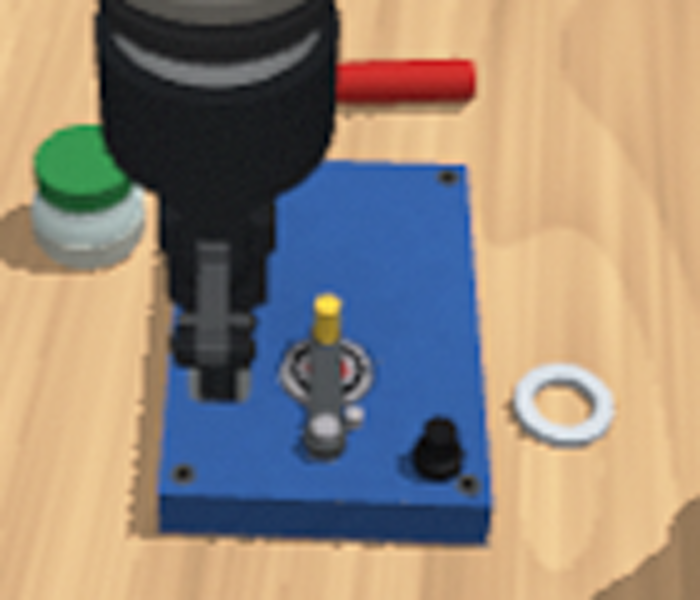

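The keeper runs from its pivot (323,435) against the stop pin to the knob (327,320), over the flush bearing. The cap, ring, jar and screwdriver are where they started. At the stop the fingertips held still while the force rose to about 8 N.

```bash
python3 -c "
from rig import *
print(sign_off())"
```

```text
the job is handed in; nothing more can be done
None
```

I pushed the bearing flush into its seat, swung the keeper over it to its stop, and handed the job in at about 12 s with the arm clear of everything; the bystanders in the final view had not moved (wrench, mug and bottle were out of frame).

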